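# Set the sample tray station for unloading the crucible

## Task

Two steel sample trays run side by side in a low tray station on the bench, both standing part-way out: one carries a crucible, the other a small white jar. Push the tray with the jar fully home, and hook a fingertip behind the upright front lip of the tray with the crucible and draw it out along its rails as far as it will go (either tray first). Do it with the fingertips only: do not pinch a lip, do not touch the crucible or the jar, which stay standing on their trays, and leave the rubber block, the forceps and the dropper bottle beside the station where they are.

Things in the scene. Friction and masses are not known exactly. Their poses are not given: they have to be found in the camera images.
- station: Fixed tray station: grey base 150 x 160 mm, three aluminium rails (tops 27 mm high), grey back wall 41 mm high. Origin on the bench under its middle. x points from the open front to the back wall, along the rails; y to the left lane as seen from the front; trays draw out along -x. It stands sideways to the robot, its open front towards the robot's left.
- tray_left (a joint): How far the left tray is drawn out, in m: 0 fully home, 0.080 fully out at its stop. Lane centre at station y = +38 mm. About 1.5 N of friction; it stays where it is left. The tray is 60 mm wide inside, floor 16.5 mm and side walls 28.5 mm above the bench.
- tray_right (a joint): The same for the right tray, lane centre at station y = -38 mm.
- hook_left (a point): Top edge of the inner (cargo-side) face of the left tray's front lip, mid-width, 51 mm above the bench; moves with the tray; axes as the station's. The lip is an upright plate 68 mm wide, 10 mm thick (outer face 10 mm to -x of this point). To +x of it the tray is free for at least 55 mm up to the cargo. At station x = -70 mm when home, -150 mm fully out.
- hook_right (a point): The same for the right tray.
- crucible_center (a point): Middle of the loose white crucible (open cup, wider at the top: 44 mm across, 32 mm high) on one of the two trays; this point is 16 mm above its foot. Which tray changes from run to run.
- jar_center (a point): Middle of the loose small white screw-lid jar (44 mm across, 59 mm high) on the other tray; this point is 29 mm above its foot.
- crucible: The same crucible; origin under its foot, z up along its axis.
- jar: The same jar; origin under its foot, z up along its axis.
- rubber_block: Loose rubber block, 26 x 62 x 21 mm, lying on the bench in front of the trays, beyond their reach; origin under its middle. Leave it there.
- forceps: Loose steel forceps, 136 mm long, lying along the robot's side of the station; origin under its middle. Leave it there.
- dropper_2: Loose dropper bottle, 36 mm across, 97 mm high, standing behind the station's back wall; origin under its foot. Leave it there.
Things that resemble listed ones, but are neither listed nor needed, are in the scene too. What is shaped like the crucible but red is not meant.

How it is judged:
By the outcome, as a careful person would: the job done as asked, in the order asked, and still so for the second after the job is handed in, with the robot touching nothing.
It also fails if it takes over 38 s, if anything falls off the work surface, if the arm or the gripper's body presses on something with over 40 N, if the wrist force passes 120 N, or if a joint passes its speed limit or range.

## Robot

A 6-joint arm with a two-finger parallel gripper is mounted at the origin on a cart in front of the work surface, level with it; the furniture and walls round the work are solid. World frame = base frame: x ahead of the robot, y to its left, z up, the work surface at z = 0. Lengths are in m, angles in rad, forces in N, time in s.
With the tool pointing down it reaches from about 0.425 to 0.95 m from the base axis. Payload 3.5 kg.
Tool frame: the origin (TCP) lies midway between the tips of the shut fingers; the grasp point (between the pads) lies grasp_offset behind it (grasp_offset is the distance from the TCP to the grasp point, in m); z points along the fingers, y is the direction in which the jaws open and shut (so a half turn about z gives the same grasp; the last joint's range is limited). The gripper opens to 85 mm and grips with 20 to 120 N. Pads are 22 mm wide; open, the fingers measure 114 mm over their backs; the gripper's body (76 mm by 85 mm) begins 54 mm behind the grasp point. The pads swing forward as they close: fully open they stand 13 mm farther back than shut.
Start: joints at [1.064, 0.286, 1.577, -0, 1.279, -0.15], TCP at [0.236, 0.632, 0.231] pointing down, gripper open.
Joint ranges: [-2.77, 2.77], [-0.9, 2.22], [0.21, 2.48], [-1.53, 4.67], [0.24, 2.81], [-2.84, 2.84]. Speed limits (rad/s): [2.79, 2.79, 3.14, 3.14, 3.14, 3.14].

## Interface

Orientations are given as a unit quaternion [x, y, z, w].
In Python, from plant import * gives the robot as it stands.
- The arm moves only by the tool jog_arm, never from a script. Its argument "targets" is text: rows parted by semicolons, each of 7 numbers parted by spaces: the shift along the world's x, y, z in mm, then the turn, a rotation vector about the world's x, y, z in degrees, then the gripper's target within -1 to 1 (fully open at 1, half-way at 0, shut at -1). A call has 1 to 10 rows; each row shifts and turns the pose as measured when the row begins; what a row does not reach is not made up. A row lasts 1/12 s, in which the tool goes at most 41.7 mm and 7.16 degrees, less where a joint would pass 70% of its speed; a pose out of reach is approached as far as the arm can. A call with a gripper value outside its range is refused whole. The fingers move at their own pace and stop on an object; "force" is the grip in N (left out, the last holds). Time passes only in rows, so rows that do not move let the fingers close. It gives the time, the measured TCP pose, the force and the opening at its end, in the units of the state.
- get_state(): the state, without advancing time (a new reading comes with each control period).
- read_camera(name): name is "scene" or "side" or "wrist"; returns a dict with "pixels" (384x512x3 uint8, blue, green, red), "mtx" (3x3 intrinsics, pixels), "world_from_camera" (4x4, takes a point from camera to world coordinates). Camera axes: x right, y up, looking along -z (the intrinsics and any distortion apply to the point x, -y, -z); pixel columns grow to the right and rows downward; lengths in m; the calibration is good to about 2 mm. A picture is of the moment at which its call begins. There is no depth.
- sign_off(): hands the job in, once; it reports no verdict.
Trained networks look in a picture, given as the dict that the camera call returned (one of the last four; its "shot" number tells which), for a name from the list of things; names that differ only in an ending like _2 or _b are one class to them, and where a whole thing is asked for, a point or a joint stands for the part that bears it (a point fixed in the world has none). Each returns a list of dicts, best first, with "p" (0 to 1); they miss things now and then, are a little off and sometimes report something else, mostly with a low value. They report only what shows in the picture. A call takes as long as a camera call. They do not tell look-alikes from the thing itself.
- spot_in(target, picture): "uv" ([column, row] in pixels, amid what is visible of it).
- silhouettes(target, picture): "mask" (384x512 bool, what is visible of it) and "uv" ([column, row] in pixels, amid what is visible of it).
- mark_of(target, picture): "uv" ([column, row] in pixels: a listed point, or the origin of a listed thing).
The state is a dict: "time": time; "qpos": joint angles; "dq": joint speeds; "joint_efforts": joint torques, N m; "eef_pos": TCP position; "tcp_rot": TCP orientation; "contact_force": force on the tool from outside, world axes, zero at the start; "wrist_torque": the same for the moment, N m; "opening": opening from 0.0 (shut) to 1.0 (fully open).
Only numpy, scipy, OpenCV 4.12 (cv2) and the standard library are available. Lean on these libraries where they do the work, as an engineer would, in place of code of your own. Each camera call takes 0.05 s, during which the arm holds its last target.

## Working session

There is one attempt and no reset: what is moved stays moved. The work goes in short steps, Python scripts to look and compute and a tool call to move; the robot and the scene stay as the last step left them, time stands still between calls to the robot, and variables do not carry over. Pictures are saved under pics/ and viewed, and the job is handed in when it is done.

Besides the shell and the picture viewer there is one more tool, called after "Request:" as name(argument=value, ...) on one line, values as JSON. jog_arm: Moves the arm, as the interface text tells. Its arguments: {"type":"object","properties":{"targets":{"type":"string"},"force":{"type":"number"}},"required":["targets"]}

```bash
mkdir -p pics; cat > h.py <<'E'
from plant import *
import numpy as np, cv2
def ray(c,uv):
    M=np.array(c["world_from_camera"]);K=np.array(c["mtx"])
    d=np.linalg.inv(K)@np.array([uv[0],uv[1],1.]);d=np.array([d[0],-d[1],-d[2]])
    return M[:3,3],M[:3,:3]@d
def atz(c,uv,z):
    o,d=ray(c,uv);return o+d*(z-o[2])/d[2]
def proj(c,p):
    M=np.array(c["world_from_camera"]);q=np.linalg.inv(M)@np.append(p,1);q=np.array([q[0],-q[1],-q[2]])
    u=np.array(c["mtx"])@q;return u[:2]/u[2]
def tri(obs):
    A=np.zeros((3,3));b=np.zeros(3)
    for c,uv in obs:
        o,d=ray(c,uv);d=d/np.linalg.norm(d);P=np.eye(3)-np.outer(d,d);A+=P;b+=P@o
    p=np.linalg.solve(A,b)
    return p,[np.linalg.norm(proj(c,p)-uv) for c,uv in obs]
E
python3 - <<'E'
from h import *
cs={}
for n in("scene","side","wrist"):
    c=read_camera(n);cs[n]=c;cv2.imwrite(f"pics/a_{n}.png",c["pixels"]);print(n,[k for k in c], np.round(np.array(c["world_from_camera"])[:3,3],3))
zs=dict(station=0,hook_left=.051,hook_right=.051,crucible_center=.0325,jar_center=.0455,rubber_block=0,forceps=0,dropper_2=0)
for t,z in zs.items():
    for n,c in cs.items():
        for r in mark_of(t,c)[:3]:
            if r["p"]>.2: print(t,n,np.round(r["uv"],1),round(r["p"],2),np.round(atz(c,r["uv"],z),3))
s=get_state();print(s)
E
```

```text
scene ['pixels', 'mtx', 'world_from_camera', 'shot'] [ 0.098 -0.604  0.76 ]
side ['pixels', 'mtx', 'world_from_camera', 'shot'] [ 0.482 -0.919  0.701]
wrist ['pixels', 'mtx', 'world_from_camera', 'shot'] [0.159 0.662 0.372]
station scene [262.4 237.5] 0.74 [ 0.526 -0.283  0.   ]
station side [236.9 231.1] 0.71 [ 0.525 -0.282  0.   ]
hook_left scene [308.4 294.3] 0.68 [ 0.445 -0.469  0.051]
hook_left scene [237.3 195.6] 0.6 [ 0.559 -0.172  0.051]
hook_left side [247.9 187.5] 0.77 [ 0.564 -0.175  0.051]
hook_right scene [220.8 216.2] 0.56 [ 0.482 -0.186  0.051]
hook_right side [221.4 197. ] 0.61 [ 0.492 -0.205  0.051]
crucible_center scene [304.6 187.3] 0.77 [ 0.71  -0.283  0.032]
crucible_center scene [270.  218.9] 0.63 [ 0.564 -0.276  0.032]
crucible_center side [254.9 218.2] 0.76 [ 0.572 -0.272  0.032]
crucible_center side [317.9 220.7] 0.59 [ 0.728 -0.297  0.032]
jar_center scene [249.4 234.8] 0.69 [ 0.487 -0.274  0.045]
jar_center side [223.8 218.7] 0.59 [ 0.494 -0.279  0.045]
rubber_block scene [190.5 191.5] 0.48 [ 0.521 -0.03   0.   ]
rubber_block scene [272.4 215.5] 0.4 [ 0.598
[... 247 characters left out ...]
{'time': 1.35, 'qpos': array([ 1.06395886e+00,  2.86330036e-01,  1.57668421e+00, -2.98894019e-05,
        1.27864002e+00, -1.49967112e-01]), 'dq': array([ 8.94510557e-04,  3.69739605e-04, -9.97644181e-06,  3.78592101e-04,
       -5.64596720e-04,  5.82348879e-04]), 'joint_efforts': array([ 4.46852137e-04, -4.05956268e+01, -2.92930609e+01, -1.19971241e-04,
        5.97166891e-04,  1.98989113e-06]), 'eef_pos': array([0.23575605, 0.63247073, 0.23131338]), 'tcp_rot': array([ 1.77485579e-01,  9.84123401e-01, -3.37789489e-05,  3.60941659e-06]), 'contact_force': array([ 1.19159512,  0.00178519, -0.67103078]), 'wrist_torque': array([0.01035729, 0.06761979, 0.02183832]), 'opening': 0.9974651877328639}
```

```bash
python3 - <<'E'
import cv2
a=cv2.imread("pics/a_scene.png")[150:320,160:360];b=cv2.imread("pics/a_side.png")[140:310,170:370]
cv2.imwrite("pics/a_s.png",cv2.resize(a,(700,595),interpolation=2))
cv2.imwrite("pics/a_d.png",cv2.resize(b,(700,595),interpolation=2))
E
```

```text
(no output)
```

View pics/a_scene.png

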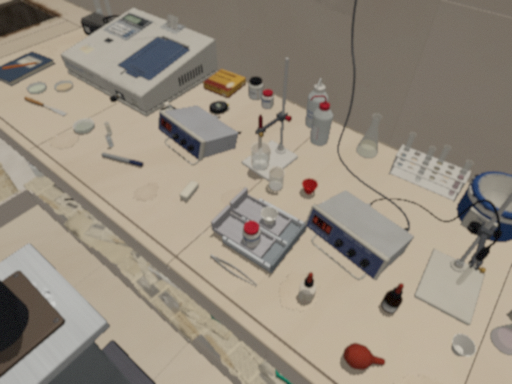

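View pics/a_s.png

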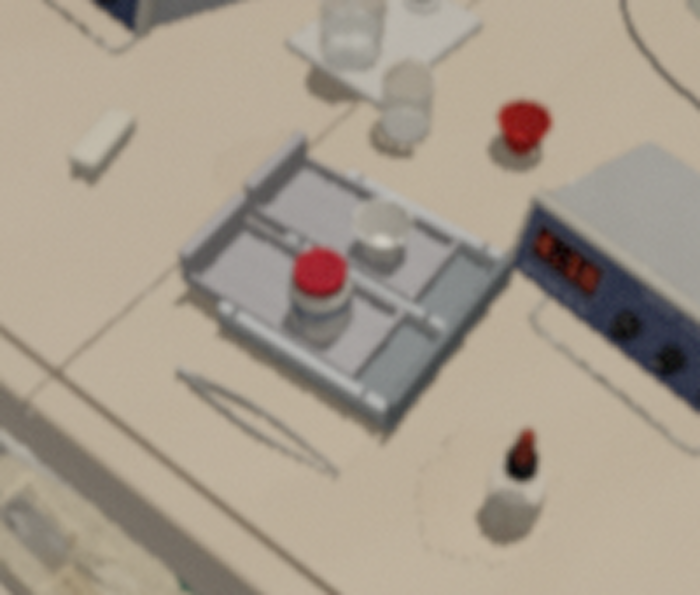

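View pics/a_d.png

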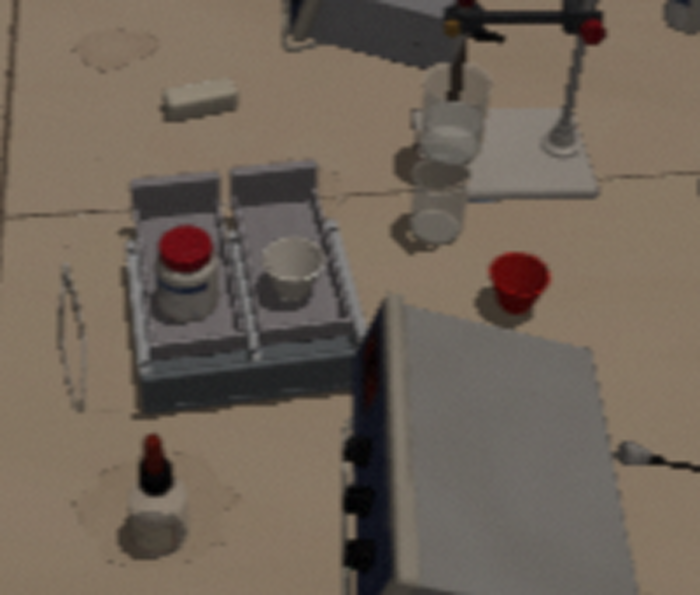

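```bash
cat >> h.py <<'E'
def model(x,y,yaw,dl,dr):
    c,s=np.cos(yaw),np.sin(yaw)
    W=lambda p:np.array([x+c*p[0]-s*p[1],y+s*p[0]+c*p[1],p[2]])
    L=[]
    def loop(ps,col):
        for i in range(len(ps)): L.append((W(ps[i]),W(ps[(i+1)%len(ps)]),col))
    loop([(-.08,-.075,0),(.08,-.075,0),(.08,.075,0),(-.08,.075,0)],(0,255,255))
    L.append((W((.08,-.075,.041)),W((.08,.075,.041)),(0,255,0)))
    for d,yc in((dl,.038),(dr,-.038)):
        h=-.07-d
        loop([(h,yc-.034,.051),(h,yc+.034,.051),(h-.01,yc+.034,.051),(h-.01,yc-.034,.051)],(0,0,255))
        L.append((W((h,yc-.03,.0165)),W((h,yc+.03,.0165)),(255,0,0)))
    return L
def overlay(c,L,roi,k,fn):
    u0,v0,u1,v1=roi
    im=cv2.resize(c["pixels"][v0:v1,u0:u1],None,fx=k,fy=k,interpolation=2)
    for a,b,col in L:
        p=[tuple(int(t) for t in np.round(((proj(c,q)-[u0,v0])+.5)*k)) for q in(a,b)]
        cv2.line(im,p[0],p[1],col,1)
    cv2.imwrite(fn,im)
E
python3 - <<'E'
from h import *
import pickle
c1=read_camera("scene");c2=read_camera("side");pickle.dump((c1,c2),open("c.pkl","wb"))
# back wall top rear corners from crops
L=model(.5255,-.2825,np.radians(-90+4),.03,.03)
overlay(c1,L,(205,180,310,275),6,"pics/o1.png");overlay(c2,L,(200,175,285,265),6,"pics/o2.png")
E
```

```text
(no output)
```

View pics/o1.png

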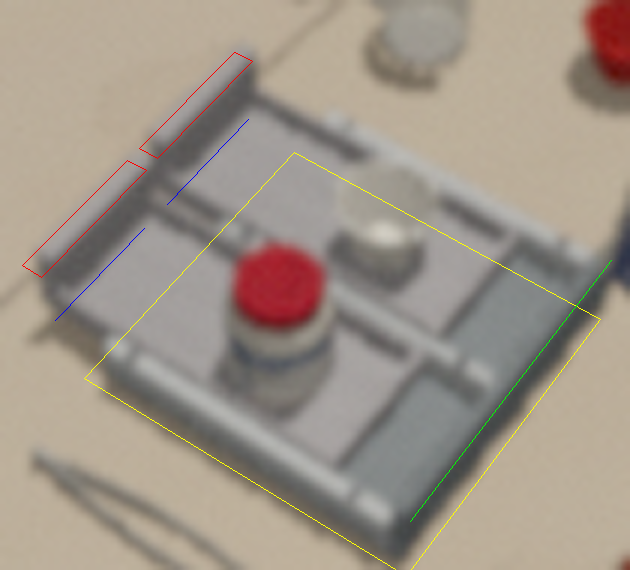

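View pics/o2.png

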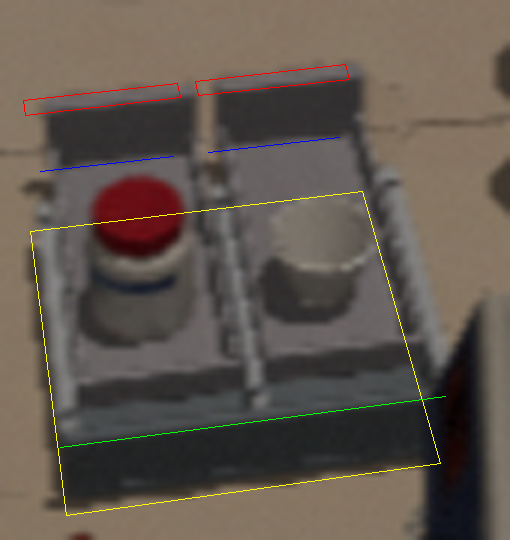

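```bash
cat > fit.py <<'E'
from h import *
import pickle
from scipy.optimize import least_squares
c1,c2=pickle.load(open("c.pkl","rb"))
obs=[ # cam, crop px, key
(1,(47,117),('r',0,-.034)),(1,(195,104),('r',0,.034)),(1,(217,90),('l',0,-.034)),(1,(361,78),('l',0,.034)),
(0,(255,62),('l',0,.034)),(0,(165,163),('l',0,-.034)),(0,(50,277),('r',0,-.034)),(0,(155,168),('r',0,.034)),
(0,(605,270),('w',.08,.075)),(0,(397,535),('w',.08,-.075)),(1,(60,452),('w',.08,-.075))]
off=[(205,180),(200,175)]
def res(p):
    x,y,yaw,dl,dr=p[:5];c,s=np.cos(yaw),np.sin(yaw);r=[]
    for k,px,(t,a,b) in obs:
        if t=='w':q=(a,b,.041)
        else:q=(-.07-(dl if t=='l' else dr),b+(.038 if t=='l' else -.038),.051)
        w=np.array([x+c*q[0]-s*q[1],y+s*q[0]+c*q[1],q[2]])
        uv=np.array(px)/6+off[k]-.5+.0
        r+=list(proj((c1,c2)[k],w)-uv)
    return np.array(r)
f=least_squares(res,[.525,-.28,-1.5,.03,.03],loss='soft_l1')
print(f.x,np.degrees(f.x[2]));print(np.round(f.fun.reshape(-1,2),1) )
L=model(*f.x)
overlay(c1,L,(205,180,310,275),6,"pics/o3.png");overlay(c2,L,(200,175,285,265),6,"pics/o4.png")
x,y,yaw,dl,dr=f.x;c,s=np.cos(yaw),np.sin(yaw)
for n,d,yc in(('L',dl,.038),('R',dr,-.038)):
    h=-.07-d;print(n,x+c*h-s*yc,y+s*h+c*yc)
E
python3 fit.py; python3 -c "
import cv2,numpy as np
a=cv2.imread('pics/o3.png');b=cv2.imread('pics/o4.png')
b=cv2.copyMakeBorder(b,0,a.shape[0]-b.shape[0],0,0,0);o=np.hstack([a,b]);cv2.imwrite('pics/o5.png',cv2.resize(o,(800,int(800*o.shape[0]/o.shape[1])),interpolation=3))"
```

```text
[ 0.52574214 -0.28343574 -1.53890526  0.03174765  0.02661206] -88.17277625586601
[[-2.1 -0.2]
 [-0.8 -0.2]
 [-1.7  0.6]
 [-0.3  0.4]
 [ 1.1 -0.7]
 [-0.5 -1.8]
 [ 0.1 -0.8]
 [ 0.7  0.2]
 [ 1.7 -0.2]
 [ 0.8 -1.8]
 [-1.3 -1.2]]
L 0.5604785269362121 -0.18052817244043892
R 0.4846809229509037 -0.18808446332218196
```

View pics/o5.png

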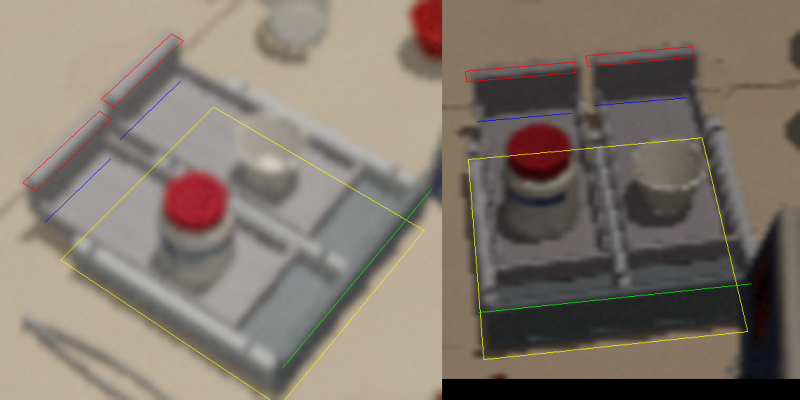

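Request:
jog_arm(targets="15 -38 0 0 0 -6.8 -1;15 -38 0 0 0 -6.8 -1;15 -38 0 0 0 -6.8 -1;15 -38 0 0 0 -6.8 -1;15 -38 0 0 0 -6.8 -1;15 -38 0 0 0 -6.8 -1;15 -38 0 0 0 -6.8 -1;15 -38 0 0 0 -6.8 -1;15 -38 0 0 0 -6.8 -1;15 -38 0 0 0 -6.8 -1", force=30)

```text
time: 2.28
eef_pos: [0.3833, 0.2475, 0.2302]
tcp_rot: [0.712, 0.702, 0.003, 0.001]
contact_force: [2.2, -0.4, -0.2]
opening: 0.001
```

Request:
jog_arm(targets="14 -38 0 0 0 0 -1;14 -38 0 0 0 0 -1;14 -38 0 0 0 0 -1;14 -38 0 0 0 0 -1;14 -38 0 0 0 0 -1;14 -38 0 0 0 0 -1;14 -38 0 0 0 0 -1;14 -38 0 0 0 0 -1;14 -38 0 0 0 0 -1;14 -38 0 0 0 0 -1")

```text
time: 3.12
eef_pos: [0.5235, -0.1453, 0.2348]
tcp_rot: [0.715, 0.7, 0.007, 0.006]
contact_force: [0.6, 1.0, 0.0]
opening: -0.003
```

```bash
python3 - <<'E'
from h import *
import pickle
c=read_camera("wrist");pickle.dump(c,open("w.pkl","wb"))
L=model(.5257,-.2834,-1.5389,.0317,.0266)
overlay(c,L,(0,0,512,384),1.5,"pics/w1.png")
for t,z in(("hook_left",.051),("hook_right",.051),("crucible_center",.0325),("jar_center",.0455)):
    for r in mark_of(t,c)[:2]: print(t,np.round(r["uv"],1),round(r["p"],2),np.round(atz(c,r["uv"],z),3))
s=get_state();print(s["time"],s["eef_pos"],s["tcp_rot"],np.array(c["world_from_camera"])[:3,3])
E
```

```text
hook_left [288.8 199.3] 0.66 [ 0.563 -0.18   0.051]
hook_right [218.8 204.2] 0.84 [ 0.491 -0.183  0.051]
hook_right [161. 269.] 0.3 [ 0.424 -0.257  0.051]
crucible_center [419.  265.2] 0.86 [ 0.72  -0.273  0.032]
crucible_center [290.4 267.7] 0.64 [ 0.569 -0.271  0.032]
jar_center [221.7 275.8] 0.83 [ 0.489 -0.271  0.045]
3.3667 [ 0.52288505 -0.14290818  0.23418605] [0.7145924  0.69948606 0.007222   0.0049787 ] [ 0.52221644 -0.06291961  0.37706621]
```

View pics/w1.png

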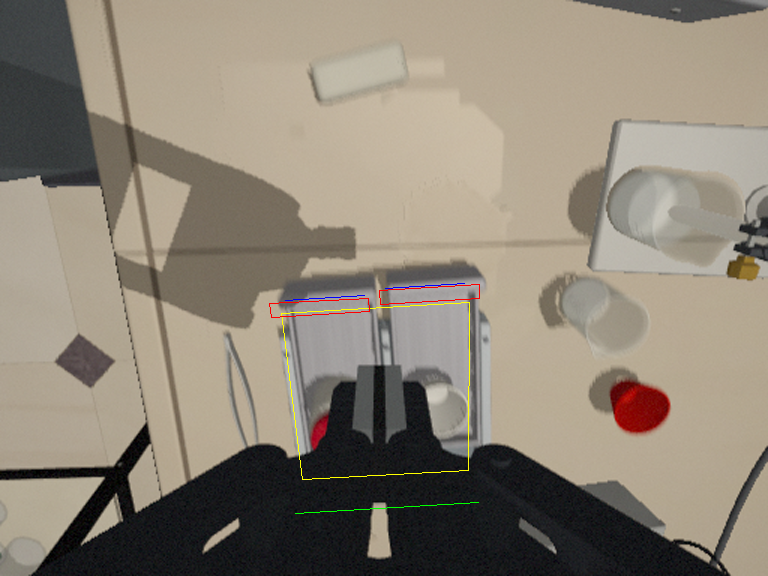

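Request:
jog_arm(targets="20 -33 0 0 0 0 -1;19 -33 0 0 0 0 -1;0 0 -38 0 0 0 -1;0 0 -38 0 0 0 -1;0 0 -38 0 0 0 -1;0 0 -20 0 0 0 -1;0 0 0 0 0 0 -1")

```text
time: 3.95
eef_pos: [0.5636, -0.1995, 0.1009]
tcp_rot: [0.709, 0.705, 0.009, 0.009]
contact_force: [-0.6, 0.3, -0.3]
opening: 0.004
```

```bash
python3 - <<'E'
from h import *
s=get_state();print(s["time"],s["eef_pos"],s["tcp_rot"],s["contact_force"])
for n,roi in(("scene",(205,130,310,275)),("side",(190,130,300,265))):
    c=read_camera(n);overlay(c,[],roi,4,f"pics/b_{n}.png")
c=read_camera("wrist");cv2.imwrite("pics/b_wrist.png",c["pixels"])
a=cv2.imread("pics/b_scene.png");b=cv2.imread("pics/b_side.png")
b=cv2.copyMakeBorder(b,0,max(0,a.shape[0]-b.shape[0]),0,0,0);a=cv2.copyMakeBorder(a,0,max(0,b.shape[0]-a.shape[0]),0,0,0)
o=np.hstack([a,b]);cv2.imwrite("pics/b.png",cv2.resize(o,None,fx=.9,fy=.9)[:600,:800])
E
```

```text
3.95 [ 0.56363534 -0.1995482   0.10087408] [0.7089498  0.70513639 0.00940382 0.0091882 ] [-0.56474975  0.31664492 -0.28639376]
```

View pics/b.png

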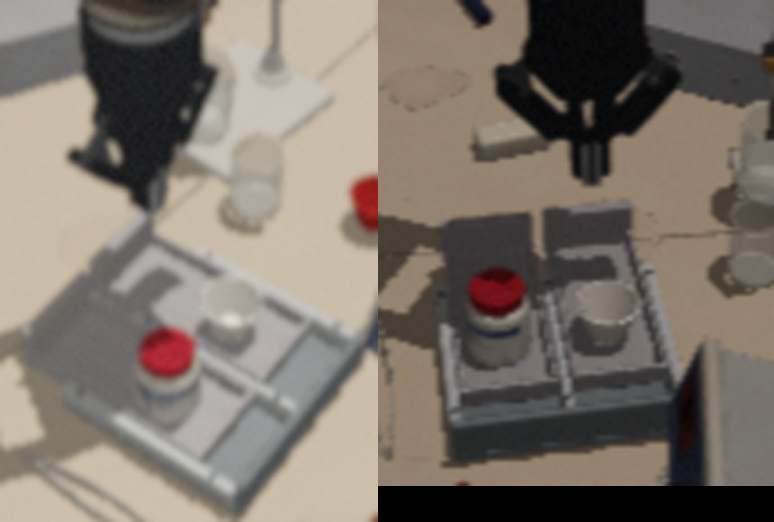

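View pics/b_wrist.png

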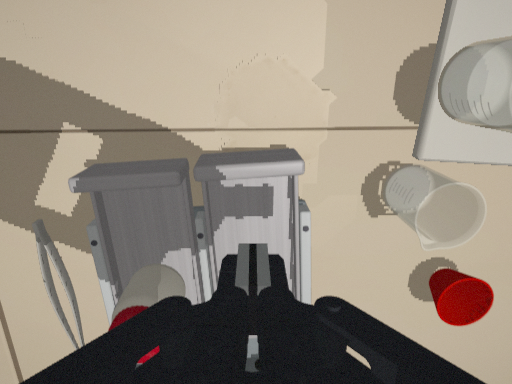

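```bash
python3 - <<'E'
from h import *
c=read_camera("wrist")
for uv in((199,179),(303,174),(78,190),(190,184),(197,158),(300,152),(252,243)): print(uv,np.round(atz(c,uv,.051),4))
print(np.round(proj(c,get_state()["eef_pos"]),1))
try: print(grasp_offset)
except Exception as e: print(e)
E
```

```text
(199, 179) [ 0.5362 -0.1765  0.051 ]
(303, 174) [ 0.5999 -0.1743  0.051 ]
(78, 190) [ 0.4626 -0.1824  0.051 ]
(190, 184) [ 0.5306 -0.1796  0.051 ]
(197, 158) [ 0.5358 -0.1634  0.051 ]
(300, 152) [ 0.5974 -0.1605  0.051 ]
(252, 243) [ 0.5683 -0.2207  0.051 ]
[254.8 264.7]
0.0187
```

Request:
jog_arm(targets="3 -11 0 0 0 2 -1;0 0 0 0 0 0 -1;0 0 -25 0 0 0 -1;0 0 -20 0 0 0 -1;0 0 -10 0 0 0 -1;0 0 0 0 0 0 -1")

```text
time: 4.65
eef_pos: [0.5802, -0.2164, 0.0694]
tcp_rot: [0.696, 0.717, 0.015, 0.029]
contact_force: [0.3, 0.4, -0.9]
opening: -0.002
```

```bash
python3 - <<'E'
from h import *
from scipy.spatial.transform import Rotation as R
s=get_state();print(s["qpos"],s["dq"],s["eef_pos"],s["joint_efforts"])
r=R.from_quat(s["tcp_rot"]);print(r.as_matrix().round(3))
d=R.from_euler('z',92,degrees=True)*R.from_quat([1,0,0,0])
print(np.degrees((d*r.inv()).as_rotvec()))
E
```

```text
[-0.52692024  0.31212222  1.86635419  0.01968574  0.89862789 -0.56823258] [ 0.00820845 -0.02942461 -0.02178962  0.00304097  0.01359031  0.01046854] [ 0.58024993 -0.21640589  0.06935605] [-1.65335345e-01 -3.78298295e+01 -2.60547638e+01  2.97339738e-02
 -3.15836817e-01 -5.38560111e-03]
[[-0.029  0.998  0.064]
 [ 0.999  0.03  -0.019]
 [-0.021  0.063 -0.998]]
[1.08753021 3.64519774 0.30674251]
```

Request:
jog_arm(targets="-13 5 0 1 3.6 0.3 -1;0 0 0 0 0 0 -1")

```text
time: 4.82
eef_pos: [0.5679, -0.2114, 0.0719]
tcp_rot: [0.695, 0.719, -0.0, 0.001]
contact_force: [0.3, 0.2, -0.8]
opening: -0.002
```

```bash
cat > st.py <<'E'
from h import *
from scipy.spatial.transform import Rotation as R
s=get_state();print(s["time"],s["eef_pos"].round(4),s["contact_force"].round(1),s["qpos"].round(3))
r=R.from_quat(s["tcp_rot"])
d=R.from_euler('z',92,degrees=True)*R.from_quat([1,0,0,0])
print("rot to go",np.degrees((d*r.inv()).as_rotvec()).round(2))
E
python3 st.py
```

```text
4.8167 [ 0.5679 -0.2114  0.0719] [ 0.3  0.2 -0.8] [-0.523  0.313  1.859 -0.002  0.968 -0.556]
rot to go [0.13 0.07 0.03]
```

Aligned at (0.568, -0.211). Descend in small steps.

Request:
jog_arm(targets="0 0 -15 0 0 0 -1;0 0 -14 0 0 0 -1;0 0 0 0 0 0 -1")

```text
time: 5.07
eef_pos: [0.5717, -0.2128, 0.0458]
tcp_rot: [0.695, 0.719, 0.002, 0.007]
contact_force: [-0.8, 0.0, 0.1]
opening: -0.001
```

```bash
python3 st.py
```

```text
5.0667 [ 0.5717 -0.2128  0.0458] [-0.8  0.   0.1] [-0.522  0.353  1.864 -0.     0.91  -0.556]
rot to go [0.45 0.75 0.06]
```

Request:
jog_arm(targets="-4 2 -12 0.4 0.7 0 -1;0 0 0 0 0 0 -1;0 0 0 0 0 0 -1")

```text
time: 5.32
eef_pos: [0.5682, -0.2109, 0.0331]
tcp_rot: [0.695, 0.719, 0.0, 0.001]
contact_force: [-0.1, 0.1, 0.1]
opening: 0.002
```

```bash
python3 st.py; python3 - <<'E'
from h import *
for n,roi in(("scene",(205,130,310,275)),("side",(190,130,300,265))):
    c=read_camera(n);overlay(c,[],roi,4,f"pics/d_{n}.png")
a=cv2.imread("pics/d_scene.png");b=cv2.imread("pics/d_side.png")
b=cv2.copyMakeBorder(b,0,max(0,a.shape[0]-b.shape[0]),0,0,0)
o=np.hstack([a,b]);cv2.imwrite("pics/d.png",cv2.resize(o,None,fx=.9,fy=.9)[:600,:800])
E
```

```text
5.3167 [ 0.5682 -0.2109  0.0331] [-0.1  0.1  0.1] [-0.523  0.37   1.869  0.     0.9   -0.556]
rot to go [0.07 0.14 0.09]
```

View pics/d.png

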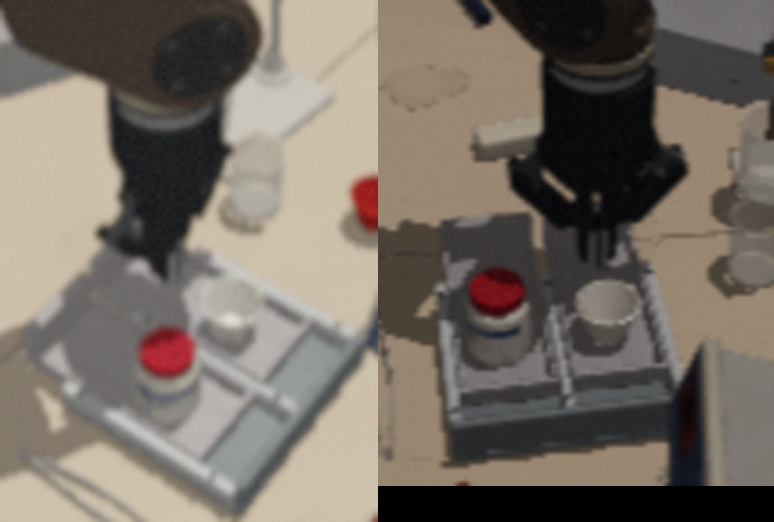

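Request:
jog_arm(targets="0 6 0 0 0 0 -1;0 6 0 0 0 0 -1;0 5 0 0 0 0 -1;0 3 0 0 0 0 -1;0 3 0 0 0 0 -1;0 3 0 0 0 0 -1;0 3 0 0 0 0 -1;0 3 0 0 0 0 -1;0 3 0 0 0 0 -1;0 3 0 0 0 0 -1")

```text
time: 6.25
eef_pos: [0.568, -0.1707, 0.0347]
tcp_rot: [0.695, 0.719, -0.001, 0.003]
contact_force: [0.0, -1.7, -1.2]
opening: 0.003
```

```bash
python3 st.py
```

```text
6.25 [ 0.568  -0.1707  0.0347] [ 0.  -1.7 -1.2] [-0.461  0.343  1.902 -0.004  0.892 -0.494]
rot to go [ 0.31  0.17 -0.01]
```

Request:
jog_arm(targets="0 4 -1 0.3 0.2 0 -1;0 4 0 0 0 0 -1;0 4 0 0 0 0 -1;0 4 0 0 0 0 -1;-1 4 0 0 0 0 -1;0 3 0 0 0 0 -1;0 3 0 0 0 0 -1")

```text
time: 6.83
eef_pos: [0.5674, -0.1425, 0.0341]
tcp_rot: [0.695, 0.719, -0.0, 0.0]
contact_force: [-1.9, -1.1, 0.4]
opening: -0.001
```

```bash
python3 st.py
```

```text
6.8333 [ 0.5674 -0.1425  0.0341] [-1.9 -1.1  0.4] [-0.419  0.331  1.92  -0.     0.891 -0.454]
rot to go [0.03 0.01 0.  ]
```

Request:
jog_arm(targets="0 3 0 0 0 0 -1;0 3 0 0 0 0 -1")

```text
time: 7.0
eef_pos: [0.5673, -0.1382, 0.0343]
tcp_rot: [0.693, 0.721, -0.002, 0.002]
contact_force: [-2.6, -17.8, -4.5]
opening: 0.002
```

Request:
jog_arm(targets="0 3 0 0 0 0 -1;0 3 0 0 0 0 -1")

```text
time: 7.17
eef_pos: [0.5673, -0.1385, 0.0344]
tcp_rot: [0.691, 0.723, -0.007, 0.008]
contact_force: [-2.7, -11.9, -1.8]
opening: -0.002
```

Request:
jog_arm(targets="0 3 0 0 0 0 -1;0 2 0 0 0 0 -1")

```text
time: 7.33
eef_pos: [0.5673, -0.1387, 0.0345]
tcp_rot: [0.69, 0.723, -0.011, 0.012]
contact_force: [-1.6, -5.8, -1.3]
opening: -0.001
```

Request:
jog_arm(targets="0 -9 0 0.5 1.5 0 -1;0 -5 0 0 0 0 -1;0 0 0 0 0 0 -1")

```text
time: 7.58
eef_pos: [0.5676, -0.1523, 0.0344]
tcp_rot: [0.691, 0.723, -0.016, -0.001]
contact_force: [-0.1, 0.2, -0.3]
opening: 0.003
```

```bash
python3 st.py
```

```text
7.5833 [ 0.5676 -0.1523  0.0344] [-0.1  0.2 -0.3] [-0.422  0.343  1.903 -0.037  0.908 -0.445]
rot to go [ 1.24 -1.32 -0.61]
```

Request:
jog_arm(targets="0 -3 8 1.2 -1.3 -0.6 -1;0 0 15 0 0 0 -1;0 0 20 0 0 0 -1;0 0 25 0 0 0 -1;0 0 15 0 0 0 -1;0 0 0 0 0 0 -1")

```text
time: 8.08
eef_pos: [0.5653, -0.1498, 0.1172]
tcp_rot: [0.695, 0.719, 0.002, -0.004]
contact_force: [0.7, -0.9, 0.7]
opening: -0.001
```

```bash
python3 st.py
```

```text
8.0833 [ 0.5653 -0.1498  0.1172] [ 0.7 -0.9  0.7] [-0.435  0.212  1.888  0.008  1.047 -0.472]
rot to go [-0.5  -0.11  0.13]
```

Request:
jog_arm(targets="-20 6 0 0 0 0 -1;-20 6 0 0 0 0 -1;-20 6 0 0 0 0 -1;-12 2 0 0 0 0 -1;0 0 0 0 0 0 -1")

```text
time: 8.5
eef_pos: [0.491, -0.1257, 0.1148]
tcp_rot: [0.695, 0.719, 0.005, -0.004]
contact_force: [0.5, 0.1, -0.2]
opening: -0.001
```

```bash
python3 st.py; python3 - <<'E'
from h import *
c=read_camera("wrist");cv2.imwrite("pics/e_wrist.png",c["pixels"])
for n,roi in(("scene",(205,130,310,275)),("side",(190,130,300,265))):
    c=read_camera(n);overlay(c,[],roi,4,f"pics/e_{n}.png")
a=cv2.imread("pics/e_scene.png");b=cv2.imread("pics/e_side.png")
b=cv2.copyMakeBorder(b,0,max(0,a.shape[0]-b.shape[0]),0,0,0)
o=np.hstack([a,b]);cv2.imwrite("pics/e.png",cv2.resize(o,None,fx=.9,fy=.9)[:600,:800])
E
```

```text
8.5 [ 0.491  -0.1257  0.1148] [ 0.5  0.1 -0.2] [-0.457  0.048  2.077  0.013  1.021 -0.497]
rot to go [-0.67  0.07  0.1 ]
```

View pics/e.png

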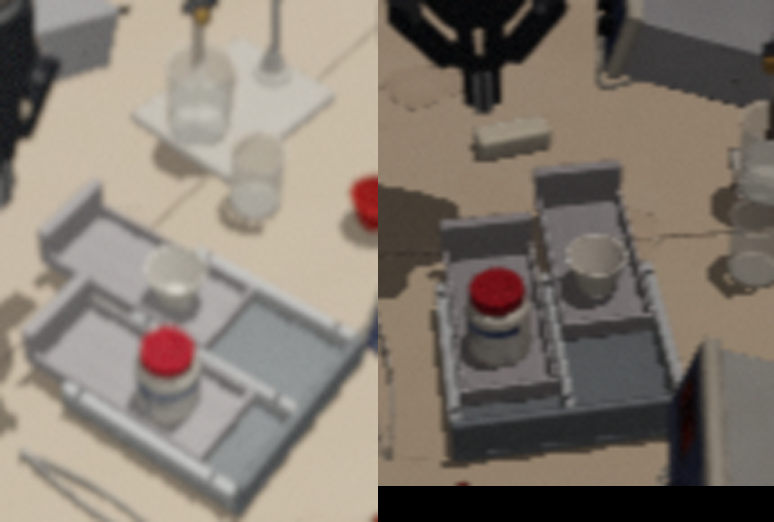

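View pics/e_wrist.png

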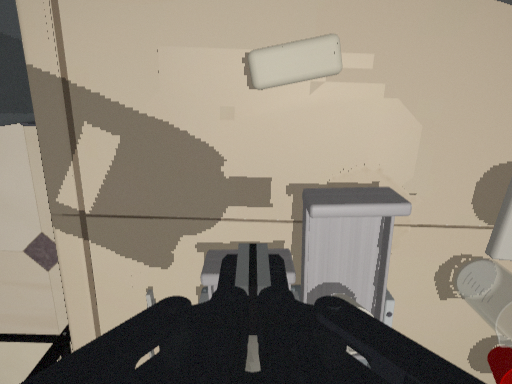

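Request:
jog_arm(targets="-4 0 -10 -0.6 0 0 -1;0 0 -15 0 0 0 -1;0 0 -15 0 0 0 -1;0 0 -12 0 0 0 -1;0 0 0 0 0 0 -1")

```text
time: 9.07
eef_pos: [0.4961, -0.129, 0.0636]
tcp_rot: [0.695, 0.719, 0.003, 0.006]
contact_force: [-0.4, 1.0, 0.5]
opening: 0.003
```

```bash
python3 st.py
```

```text
9.0667 [ 0.4961 -0.129   0.0636] [-0.4  1.   0.5] [-0.454  0.133  2.096  0.003  0.9   -0.488]
rot to go [0.21 0.72 0.11]
```

Request:
jog_arm(targets="-8 3 -4 0.2 0.7 0 -1;-1 0 -10 0 0.3 0 -1;-2 0 -10 0 0.3 0 -1;0 0 -4 0 0 0 -1;0 0 0 0 0 0 -1")

```text
time: 9.48
eef_pos: [0.4868, -0.1266, 0.0342]
tcp_rot: [0.695, 0.719, -0.004, -0.003]
contact_force: [-0.3, 0.0, 0.1]
opening: -0.001
```

```bash
python3 st.py
```

```text
9.4833 [ 0.4868 -0.1266  0.0342] [-0.3  0.   0.1] [-0.454  0.177  2.113 -0.007  0.86  -0.483]
rot to go [ 0.04 -0.56  0.11]
```

Request:
jog_arm(targets="1 -7 0 0 -0.5 0 -1;1 -7 0 0 0 0 -1;1 -6 0 0 0 0 -1;0 -4 0 0 0 0 -1;0 -3 0 0 0 0 -1;0 -3 0 0 0 0 -1;0 -3 0 0 0 0 -1;0 -3 0 0 0 0 -1;0 -3 0 0 0 0 -1;0 -3 0 0 0 0 -1")

```text
time: 10.32
eef_pos: [0.4918, -0.1729, 0.0357]
tcp_rot: [0.696, 0.718, 0.002, 0.002]
contact_force: [2.4, 2.3, -0.4]
opening: 0.004
```

```bash
python3 st.py
```

```text
10.3167 [ 0.4918 -0.1729  0.0357] [ 2.4  2.3 -0.4] [-0.534  0.204  2.077  0.003  0.856 -0.567]
rot to go [0.   0.26 0.2 ]
```

Request:
jog_arm(targets="0 -3 0 0 0 0 -1;0 -3 0 0 0 0 -1;0 -3 0 0 0 0 -1")

```text
time: 10.57
eef_pos: [0.4922, -0.1823, 0.0358]
tcp_rot: [0.696, 0.718, 0.002, 0.002]
contact_force: [1.3, 1.0, -1.0]
opening: 0.003
```

Request:
jog_arm(targets="0 -3 0 0 0 0 -1;0 -3 0 0 0 0 -1")

```text
time: 10.73
eef_pos: [0.4923, -0.1888, 0.0359]
tcp_rot: [0.696, 0.718, 0.002, 0.002]
contact_force: [1.6, 1.1, 0.6]
opening: 0.003
```

Request:
jog_arm(targets="0 -3 0 0 0 0 -1;0 -3 0 0 0 0 -1")

```text
time: 10.9
eef_pos: [0.4923, -0.1907, 0.0359]
tcp_rot: [0.698, 0.717, 0.006, -0.003]
contact_force: [2.9, 18.8, 7.0]
opening: -0.003
```

Request:
jog_arm(targets="0 -3 0 0 0 0 -1;0 -2 0 0 0 0 -1")

```text
time: 11.07
eef_pos: [0.4924, -0.1903, 0.0361]
tcp_rot: [0.699, 0.715, 0.01, -0.008]
contact_force: [2.0, 6.8, 1.7]
opening: -0.002
```

Request:
jog_arm(targets="0 8 0 0 0 0 -1;0 10 0 0 0 0 -1;0 10 0 0 0 0 -1;0 10 0 0 0 0 -1;0 0 0 0 0 0 -1")

```text
time: 11.48
eef_pos: [0.4915, -0.1506, 0.0361]
tcp_rot: [0.698, 0.716, 0.009, -0.008]
contact_force: [-0.2, -0.1, -0.1]
opening: -0.002
```

```bash
python3 st.py
```

```text
11.4833 [ 0.4915 -0.1506  0.0361] [-0.2 -0.1 -0.1] [-0.505  0.194  2.088  0.027  0.869 -0.547]
rot to go [-1.32  0.05  0.6 ]
```

Request:
jog_arm(targets="-2 12 5 -1.3 0 0.6 -1;0 8 15 0 0 0 -1;0 0 25 0 0 0 -1;0 0 30 0 0 0 -1;0 5 30 0 0 0 -1;0 30 20 0 0 0 -1;0 35 10 0 0 0 -1;0 35 0 0 0 0 -1;0 35 0 0 0 0 -1;0 0 0 0 0 0 -1")

```text
time: 12.32
eef_pos: [0.4866, 0.0163, 0.1783]
tcp_rot: [0.695, 0.719, -0.0, 0.003]
contact_force: [-0.2, 0.5, -0.0]
opening: -0.0
```

```bash
python3 st.py; python3 - <<'E'
from h import *
import pickle
k1,k2=pickle.load(open("c.pkl","rb"))
L=model(.5257,-.2834,-1.5389,.08,0)
for n,o in(("scene",k1),("side",k2)):
    c=read_camera(n);cv2.imwrite(f"pics/full_{n}.png",c["pixels"]);overlay(c,[],(180,150,315,310),4,f"pics/f_{n}.png")
    for t in("rubber_block","forceps","dropper_2"):
        for z in (c,): 
            r=[q for q in mark_of(t,z) if q["p"]>.3]; print(n,t,[np.round(q["uv"],1).tolist() for q in r])
    for t,z in(("hook_left",.051),("hook_right",.051),("crucible_center",.0325),("jar_center",.0455)):
        print(n,t,[(round(q["p"],2),np.round(atz(c,q["uv"],z),3).tolist()) for q in mark_of(t,c)[:2]])
a=cv2.imread("pics/f_scene.png");b=cv2.imread("pics/f_side.png")
o=np.hstack([a,b]);cv2.imwrite("pics/f.png",cv2.resize(o,(800,474)))
E
```

```text
12.3167 [0.4866 0.0163 0.1783] [-0.2  0.5 -0. ] [-0.173 -0.086  2.08  -0.004  1.143 -0.206]
rot to go [0.23 0.18 0.04]
scene rubber_block [[187.5, 195.2]]
scene forceps [[231.6, 268.8]]
scene dropper_2 [[302.5, 294.7]]
scene hook_left [(0.69, [0.569, -0.126, 0.051])]
scene hook_right [(0.73, [0.486, -0.221, 0.051])]
scene crucible_center [(0.58, [0.712, -0.289, 0.032])]
scene jar_center [(0.59, [0.489, -0.296, 0.045])]
side rubber_block [[225.5, 169.3]]
side forceps [[238.9, 231.6], [189.3, 239.8]]
side dropper_2 [[215.3, 292.1]]
side hook_left [(0.94, [0.566, -0.135, 0.051])]
side hook_right [(0.75, [0.498, -0.223, 0.051])]
side crucible_center [(0.8, [0.723, -0.307, 0.032]), (0.51, [0.567, -0.222, 0.032])]
side jar_center [(0.71, [0.497, -0.297, 0.045]), (0.28, [0.56, -0.247, 0.045])]
```

View pics/f.png

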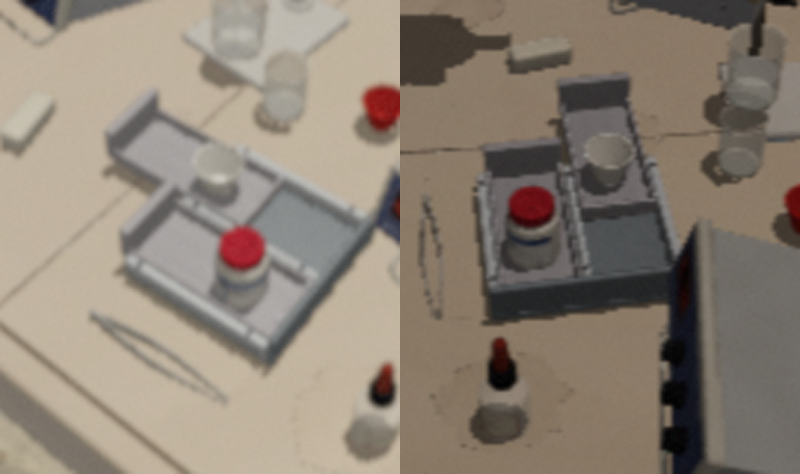

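```bash
python3 -c "
from plant import *
print(sign_off())"
```

```text
the job is handed in; nothing more can be done
None
```

I drew the crucible tray (left) out to its stop and pushed the jar tray (right) fully home, using only the shut fingertips. The job was handed in at about 13 s of the 38 s allowed.

- **Crucible tray:** I hooked the fingertips behind its lip and drew it out along the rails. It moved about 48 mm and then stopped hard at about 18 N.
- **Jar tray:** I pushed on the outer face of its lip until it stopped hard at about 19 N. From the two finger positions the lips are about 81 mm apart along the rails, against 80 mm expected.
- **Final pictures:** The crucible and jar stand on their trays. The block, forceps and dropper bottle look unmoved, and the arm is clear.
- **What disagreed:** The networks' hook points put the lips about 90 mm apart, and their marks for the block and forceps shifted a few pixels between the first and last pictures. I took both as detection noise, because the finger positions and the outlines in the pictures agree with the expected result.
- **Arm drift:** Larger downward steps made the arm drift sideways and tilt. At one point it was 17 mm off and tilted 3.6° above the trays. I corrected that before lowering the fingers into the tray.

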